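# Rock the pendulum angle gauge on the sprung stud to its set mark and hold it

## Task

Check the pendulum angle gauge: pick it up by its grip and set the middle of its foot level on the round-headed stud, pressing the sprung stud in about half way. Keeping it pressed there, rock the gauge sideways until its swinging pointer settles in the gap of the fork that marks the angle on its dial, and finish while still holding it there, pointer at rest, so that the reading can be photographed. Leave the fork as it is set, and the timer, dish, hex key and marker where they are.

Things in the scene. Friction and masses are not known exactly. Their poses are not given: they have to be found in the camera images.
- gauge: Pendulum angle gauge, loose, 0.3 to 0.55 kg, standing on the bench. Origin: centre of the flat underside of its foot; x out of its back (the white dial faces -x), y along its width, z up to the grip. Aluminium foot 36 (x) x 100 (y) x 12 mm high; dial plate with rim x -16 to +7 mm, 100 mm wide, up to z = 112 mm. Pointer and fork turn about the gauge's x axis at z = 98 mm.
- gauge_grip (a point): Middle of the black grip block on top of the gauge, 135 mm above its underside. The block is 24 (gauge x) x 32 (gauge y) mm and reaches from z = 112 to 156 mm; grip it from above across either pair of faces.
- pointer (a joint): Angle (rad) of the free pendulum pointer on the dial, 0 = straight down to the foot, positive = its tip towards the gauge's +y. It hangs plumb: when the gauge is turned by an angle a about its own x axis, it settles at -a, within about 1.5 s.
- fork (a joint): Angle (rad) of the fork that marks the wanted reading, same zero and sign as the pointer; stiff, stays where it was set (between +0.22 and +0.42).
- pointer_tip (a point): Tip of the black pointer, 58 mm from the pivot.
- fork_gap (a point): Middle of the fork's gap, 58 mm from the pivot; the gap is 12 mm wide between two dark steel prongs. The pointer swings in front of the prongs.
- stud_block: Aluminium block 60 x 60 x 28 mm fixed to the bench, with the round-headed stud upright in its middle; origin at the centre of its underside.
- stud_crown (a point): Highest point of the stud's domed steel head (30 mm across), 72 mm above the bench when not pressed; it sinks with the stud.
- stud (a joint): How far the stud is pressed down (m), 0 to 0.012; spring of 500 N/m with 1 N preload (half way takes about 4 N), comes back when released.
- timer: White bench timer with three keys, 68 x 68 x 20 mm, loose; origin under its centre. Leave alone.
- dish: Clear petri dish, 55 x 55 x 11 mm, loose; origin under its centre. Leave alone.
- key: Black hex key lying flat, 81 x 58 x 4 mm, loose. Leave alone.
- marker: Capped marker pen lying on the bench, 136 x 21 x 12 mm, loose. Leave alone.

How it is judged:
By the outcome, as a careful person would: the job done as asked, in the order asked, and still so for the second after the job is handed in, while the arm keeps its last pose, push and grip.
It also fails if it takes over 48 s, if anything falls off the work surface, if the arm or the gripper's body presses on something with over 40 N, if the wrist force passes 120 N, or if a joint passes its speed limit or range.

## Robot

A 6-joint arm with a two-finger parallel gripper is mounted at the origin on a cart in front of the work surface, level with it; the furniture and walls round the work are solid. World frame = base frame: x ahead of the robot, y to its left, z up, the work surface at z = 0. Lengths are in m, angles in degrees, forces in N, time in s.
With the tool pointing down it reaches from about 0.25 to 0.725 m from the base axis. Payload 9.7 kg.
Tool frame: the origin (TCP) lies on the centre line of the jaws, within the pads' length; the fingertips stand 19 mm ahead of it and the grasp point (between the pads) is the TCP; z points along the fingers, y is the direction in which the jaws open and shut (so a half turn about z gives the same grasp; the last joint's range is limited). The gripper opens to 85 mm and grips with 20 to 120 N. Pads are 22 mm wide; open, the fingers measure 114 mm over their backs; the gripper's body (76 mm by 85 mm) begins 54 mm behind the grasp point. The pads swing forward as they close: fully open they stand 13 mm farther back than shut.
Start: joints at [74.886, 4.979, 10.078, 95.1, 0, 90], TCP at [0.143, 0.531, 0.227] pointing down, gripper open.
Joint ranges: [-179.16, 179.16], [-48.56, 103.87], [-65.8, 70.77], [-126.05, 130.52], [-82.76, 87.17], [-180, 180]. Speed limits (degrees/s): [127.2, 127.2, 147.25, 180, 180, 180].

## Interface

Orientations are given as [roll, pitch, yaw] about the fixed x, y, z axes, in that order (R = Rz(yaw) Ry(pitch) Rx(roll)).
In Python, from workcell import bot gives the robot as it stands.
- The arm moves only by the tool servo_tool, never from a script. Its argument "motion" is a list that holds one entry, the list of rows, each a list of 6 numbers: the shift along the tool's x, y, z in mm, then the turn, a rotation vector about the tool's x, y, z in rad. A call has 1 to 5 rows; each row shifts and turns the commanded pose from where the row before left it, along the tool's axes as they then stand; what a row does not reach is not made up. A row lasts 1/10 s, in which the tool goes at most 50 mm and 8.59 degrees, less where a joint would pass 70% of its speed; a pose out of reach is approached as far as the arm can. A call is refused whole if a number of a shift passes 50 or a number of a turn 0.15, either way. A call with a gripper value outside its range is refused whole. "gripper" is the finger opening in mm, from 0 to 85.4, set as the call begins (left out, the last holds). The fingers move at their own pace and stop on an object; "newtons" is the grip in N (left out, the last holds). Time passes only in rows, so rows that do not move let the fingers close. It gives the time, the measured TCP pose, the force and the opening at its end, in the units of the state.
- bot.get_obs(): the state, without advancing time (a new reading comes with each control period).
- bot.camera(name): name is "scene" or "top"; returns a dict with "color" (480x640x3 uint8, red, green, blue), "fx", "fy", "cx", "cy" (pixels), "k1" (the pictures are not rectified: a ray, as slopes to the right and down, at radius r is drawn at 1 + k1 r^2 times it, then the intrinsics apply), "R" (3x3) and "t" (3): a world point X has camera coordinates R X + t. Camera axes: x right, y down, z forward; pixel columns grow to the right and rows downward; lengths in m; the calibration is good to about 2 mm. A picture is of the moment at which its call begins. There is no depth.
- bot.job_done(): hands the job in, once; it reports no verdict.
Trained networks look in a picture, given as the dict that the camera call returned (one of the last four; its "shot" number tells which), for a name from the list of things; names that differ only in an ending like _2 or _b are one class to them, and where a whole thing is asked for, a point or a joint stands for the part that bears it (a point fixed in the world has none). Each returns a list of dicts, best first, with "confidence" (0 to 1); they miss things now and then, are a little off and sometimes report something else, mostly with a low value. They report only what shows in the picture. A call takes as long as a camera call.
- bot.look_for(picture, label): "rect" ([left, top, width, height] in pixels, round what is visible of it).
The state is a dict: "time": time; "q": joint angles; "qd": joint speeds; "joint_efforts": joint torques, N m; "ee_pos": TCP position; "tcp_rot": TCP orientation; "wrist_force": force on the tool from outside, world axes, zero at the start; "torque": the same for the moment, N m; "opening": finger opening in m.
Only numpy, scipy, OpenCV 4.12 (cv2) and the standard library are available. Lean on these libraries where they do the work, as an engineer would, in place of code of your own. Each camera call takes 0.05 s, during which the arm holds its last target.

## Working session

There is one attempt and no reset: what is moved stays moved. The work goes in short steps, Python scripts to look and compute and a tool call to move; the robot and the scene stay as the last step left them, time stands still between calls to the robot, and variables do not carry over. Pictures are saved under pics/ and viewed, and the job is handed in when it is done.

Besides the shell and the picture viewer there is one more tool, called after "Request:" in YAML: its name, and indented under it one key for each argument. servo_tool: Moves the arm, as the interface text tells. Its arguments: {"type":"object","properties":{"motion":{"type":"array","items":{"type":"array","items":{"type":"array","items":{"type":"number"}}}},"gripper":{"type":"number"},"newtons":{"type":"number"}},"required":["motion"]}

```bash
mkdir -p pics; ls
cat > h.py <<'E'
import numpy as np, cv2
from workcell import bot
def K(c): return np.array([[c['fx'],0,c['cx']],[0,c['fy'],c['cy']],[0,0,1.]])
def dist(c): return None
def ray(c,u,v):
    x=(u-c['cx'])/c['fx'];y=(v-c['cy'])/c['fy']
    a,b=x,y
    for _ in range(30):
        s=1+c['k1']*(a*a+b*b); a,b=x/s,y/s
    R=np.array(c['R']);t=np.array(c['t'])
    d=R.T@np.array([a,b,1.]); return -R.T@t, d/np.linalg.norm(d)
def proj(c,X):
    p=np.array(c['R'])@np.array(X)+np.array(c['t']); a,b=p[0]/p[2],p[1]/p[2]
    s=1+c['k1']*(a*a+b*b); return np.array([c['fx']*a*s+c['cx'],c['fy']*b*s+c['cy']])
def onz(c,u,v,z):
    o,d=ray(c,u,v); return o+d*(z-o[2])/d[2]
def tri(l):
    A=np.zeros((3,3));b=np.zeros(3)
    for o,d in l:
        P=np.eye(3)-np.outer(d,d);A+=P;b+=P@o
    X=np.linalg.solve(A,b); return X,[np.linalg.norm((np.eye(3)-np.outer(d,d))@(X-o)) for o,d in l]
def save(c,n): cv2.imwrite('pics/'+n+'.png',c['color'][:,:,::-1])
E
python3 - <<'E'
from h import *
o=bot.get_obs()
print({k:np.round(v,3) for k,v in o.items()})
for n in ('scene','top'):
    c=bot.camera(n); save(c,n+'0'); print(n,c['fx'],c['k1'],np.round(-np.array(c['R']).T@np.array(c['t']),3),np.round(c['R'],2).tolist())
    for l in ['gauge','gauge_grip','pointer','fork','pointer_tip','fork_gap','stud_block','stud_crown','timer','dish','key','marker']:
        print(l,[(np.round(r['rect']).tolist(),round(r['confidence'],2)) for r in bot.look_for(c,l)][:2])
E
```

```text
pics
{'time': np.float64(0.0), 'q': array([ 7.4885e+01,  5.0090e+00,  1.0032e+01,  9.5100e+01, -1.0000e-03,
        9.0001e+01]), 'qd': array([-0.05 , -0.081, -0.043, -0.124, -0.04 , -0.014]), 'joint_efforts': array([ 0.0000e+00, -5.2039e+01,  4.6480e+01,  1.6000e-02,  0.0000e+00,
        0.0000e+00]), 'ee_pos': array([0.143, 0.531, 0.226]), 'tcp_rot': array([-1.79923e+02,  1.00000e-03,  1.64885e+02]), 'wrist_force': array([0.343, 1.246, 0.17 ]), 'torque': array([ 0.005, -0.049,  0.024]), 'opening': np.float64(0.085)}
scene 565.3372597374439 -0.08636861049950886 [-0.02  -0.755  0.655] [[0.88, -0.48, 0.02], [-0.23, -0.45, -0.86], [0.42, 0.75, -0.5]]
gauge [([356.0, 256.0, 34.0, 104.0], 0.82)]
gauge_grip [([358.0, 261.0, 30.0, 97.0], 0.59)]
pointer []
fork []
pointer_tip [([362.0, 292.0, 11.0, 28.0], 0.5)]
fork_gap []
stud_block [([310.0, 230.0, 38.0, 36.0], 0.81), ([356.0, 259.0, 32.0, 101.0], 0.42)]
stud_crown [([320.0, 230.0, 17.0, 16.0], 0.64), ([252.0, 264.0, 33.0, 19.0], 0.5)]
timer [([285.0, 301.0, 42.0, 30.0], 0.82), ([329.0, 349.0, 35.0, 60.0], 0.65)]
dish [([228.0, 229.0, 24.0, 18.0], 0.9)]
key [([251.0, 269.0, 37.0, 14.0], 0.59), ([320.0, 228.0, 12.0, 19.0], 0.29)]
marker [([330.0, 351.0, 34.0, 55.0], 0.8)]
top 490.1969459135624 0.023708745136013308 [0.258 0.031 0.972] [[-0.01, -1.0, -0.01], [-0.98, 0.01, -0.18], [0.18, 0.01, -0.98]]
gauge [([384.0, 207.0, 62.0, 44.0], 0.67), ([408.0, 232.0, 7.0, 8.0], 0.18)]
gauge_grip [([379.0, 207.0, 70.0, 44.0], 0.76), ([264.0, 190.0, 34.0, 32.0], 0.56)]
pointer []
fork []
pointer_tip []
fork_gap [([390.0, 232.0, 17.0, 3.0], 0.4)]
stud_block [([264.0, 192.0, 33.0, 30.0], 0.88)]
stud_crown [([271.0, 194.0, 12.0, 14.0], 0.65)]
timer [([348.0, 262.0, 28.0, 31.0], 0.9), ([417.0, 278.0, 64.0, 9.0], 0.21)]
dish [([187.0, 258.0, 28.0, 30.0], 0.77)]
key [([268.0, 267.0, 36.0, 27.0], 0.5)]
marker [([415.0, 276.0, 65.0, 12.0], 0.56)]
```

Run:
```python
import cv2
a=cv2.imread('pics/scene0.png');cv2.imwrite('pics/s0z.png',cv2.resize(a[190:420,200:430],None,fx=2.6,fy=2.6,interpolation=cv2.INTER_CUBIC))
a=cv2.imread('pics/top0.png');cv2.imwrite('pics/t0z.png',cv2.resize(a[170:310,170:490],None,fx=2.5,fy=2.5,interpolation=cv2.INTER_CUBIC))
```

```text
(no output)
```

View pics/scene0.png

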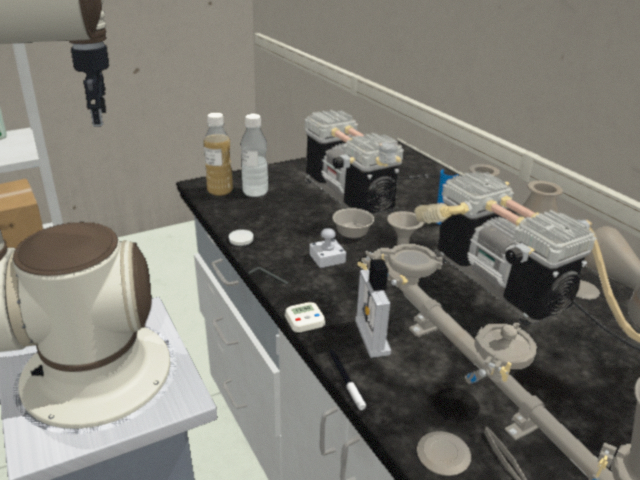

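View pics/top0.png

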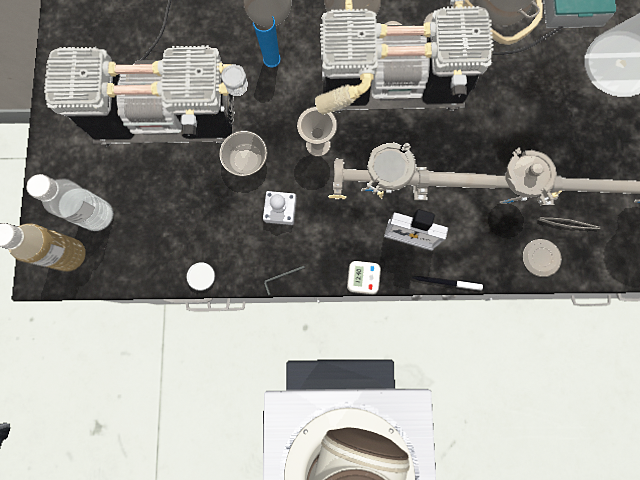

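```bash
sleep 1
```

```text
(no output)
```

View pics/s0z.png

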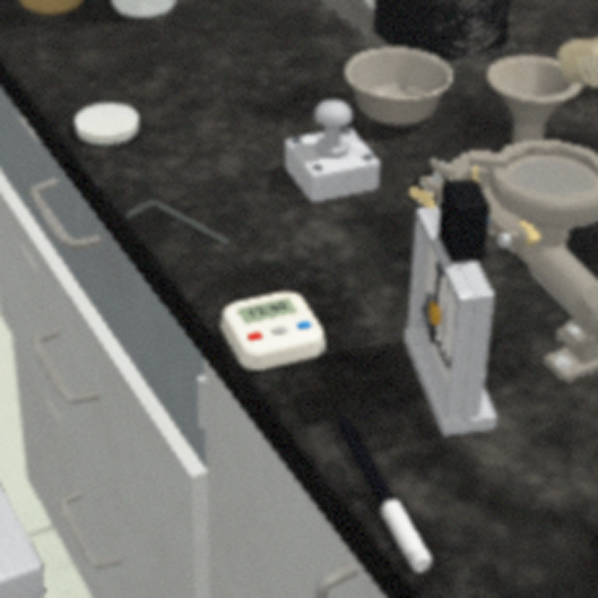

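View pics/t0z.png

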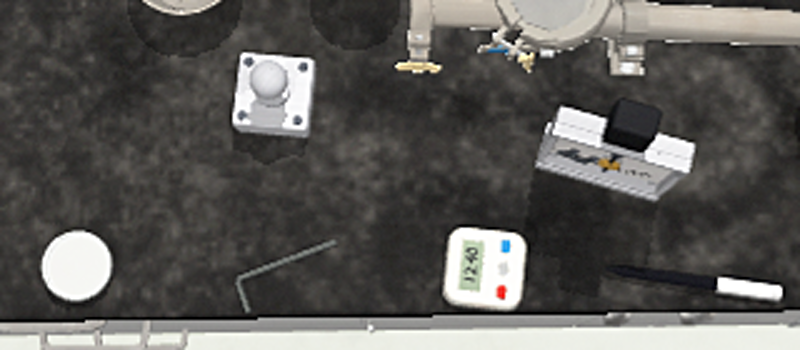

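```bash
python3 - <<'E'
import cv2
a=cv2.imread('pics/scene0.png')
def z(a,x,y,w,h,f): 
    b=cv2.resize(a[y:y+h,x:x+w],None,fx=f,fy=f,interpolation=cv2.INTER_CUBIC)
    for i in range(0,w,10): cv2.putText(b,str(x+i),(int(i*f),8),0,.3,(0,255,255)); cv2.line(b,(int(i*f),8),(int(i*f),14),(0,255,255))
    for i in range(0,h,10): cv2.putText(b,str(y+i),(0,int(i*f)+4),0,.3,(0,255,255)); cv2.line(b,(20,int(i*f)),(26,int(i*f)),(0,255,255))
    return b
cv2.imwrite('pics/s1.png',z(a,345,250,60,112,5.3))
cv2.imwrite('pics/s2.png',z(a,300,220,60,55,8))
a=cv2.imread('pics/top0.png')
cv2.imwrite('pics/t1.png',z(a,375,195,80,60,9))
cv2.imwrite('pics/t2.png',z(a,255,180,55,55,8))
E
cd pics; python3 -c "
import cv2,numpy as np
a=[cv2.imread(f) for f in('s1.png','s2.png','t1.png','t2.png')]
h=max(a[0].shape[0],a[1].shape[0]);p=lambda i:cv2.copyMakeBorder(i,0,h-i.shape[0],0,0,0)
cv2.imwrite('A.png',np.hstack([p(a[0]),p(a[1])]))
"
```

```text
(no output)
```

View pics/A.png

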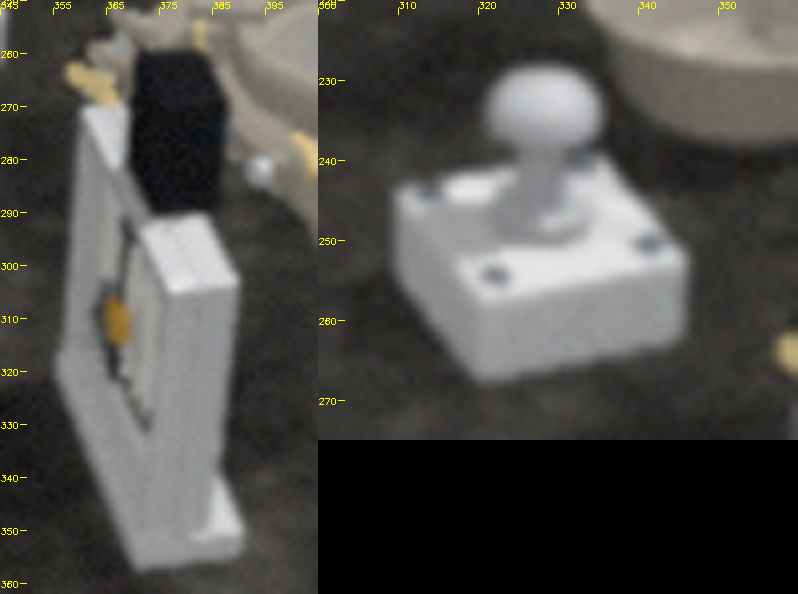

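View pics/t1.png

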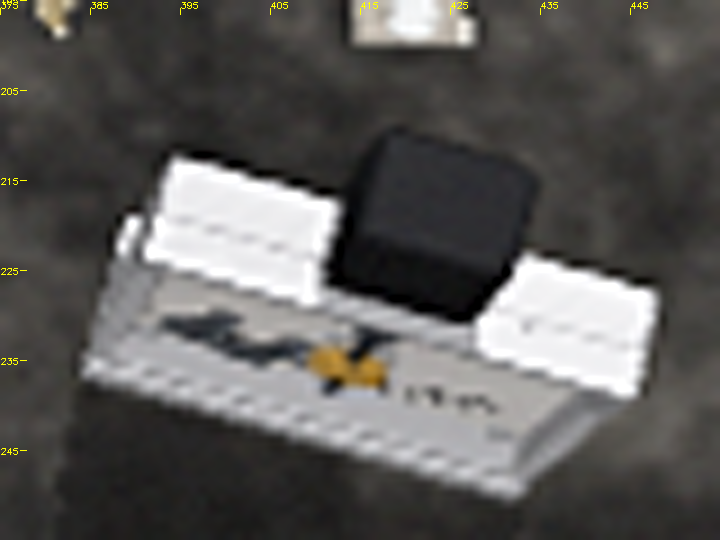

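View pics/t2.png

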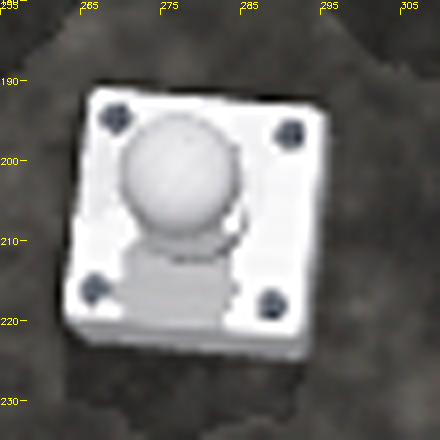

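```bash
cat > fit.py <<'E'
from h import *
from scipy.optimize import least_squares
S=bot.camera('scene');T=bot.camera('top')
def px(x0,y0,f,X,Y): return (x0+(X+.5)/f-.5,y0+(Y+.5)/f-.5)
s=lambda X,Y:px(345,250,5.3,X,Y); t=lambda X,Y:px(375,195,9,X,Y)
obs=[(S,s(135,570),(-18,-50,0)),(S,s(241,555),(18,-50,0)),(S,s(57,378),(-18,50,0)),(S,s(172,292),(-16,-50,112)),(S,s(238,280),(7,-50,112)),(S,s(82,108),(-16,50,112)),
(T,t(175,155),(7,50,112)),(T,t(657,292),(7,-50,112)),(T,t(635,397),(-16,-50,112)),(T,t(148,260),(-16,50,112)),(T,t(82,372),(-18,50,0)),(T,t(518,495),(-18,-50,0)),
(T,t(395,125),(12,16,156)),(T,t(540,180),(12,-16,156)),(T,t(500,290),(-12,-16,156)),(T,t(355,245),(-12,16,156))]
def W(p,m):
    c,s_=np.cos(p[3]),np.sin(p[3]); m=np.array(m)/1000
    return np.array([p[0]+c*m[0]-s_*m[1],p[1]+s_*m[0]+c*m[1],p[2]+m[2]])
f=lambda p:np.concatenate([proj(c,W(p,m))-np.array(u) for c,u,m in obs])
r=least_squares(f,[.4,-.1,0,-.25],loss='soft_l1')
print('gauge',np.round(r.x[:3],4),np.degrees(r.x[3]));print(np.round(f(r.x).reshape(-1,2),1).tolist())
for cam in (S,T):
    o=[q for q in obs if q[0] is cam]
    g=lambda p:np.concatenate([proj(c,W([p[0],p[1],0,p[2]],m))-np.array(u) for c,u,m in o])
    q=least_squares(g,[.4,-.1,-.25],loss='soft_l1');print(np.round(q.x,4))
a=lambda X,Y:px(300,220,8,X,Y); b=lambda X,Y:px(255,180,8,X,Y)
X,e=tri([ray(S,*a(227,110)),ray(T,*b(180,175))]);print('dome c',X,e)
so=[(S,a(162,305),(-30,-30,28)),(S,a(79,190),(-30,30,28)),(S,a(370,255),(30,-30,28)),(S,a(292,150),(30,30,28)),
(T,b(90,90),(30,30,28)),(T,b(325,108),(30,-30,28)),(T,b(303,334),(-30,-30,28)),(T,b(68,320),(-30,30,28))]
g=lambda p:np.concatenate([proj(c,W(p,m))-np.array(u) for c,u,m in so])
q=least_squares(g,[.4,.1,0,0],loss='soft_l1');print('block',np.round(q.x,4));print(np.round(g(q.x).reshape(-1,2),1).tolist())
for r_ in [(352,278)]: pass
E
python3 fit.py
```

```text
gauge [ 4.496e-01 -1.329e-01  4.000e-04] -17.24671323948379
[[-0.3, 0.4], [0.0, 0.5], [-0.7, -0.1], [-1.1, -0.3], [0.3, 0.4], [-0.7, -0.0], [-0.0, -0.4], [0.7, -0.3], [-0.0, 0.2], [-0.4, -0.0], [-0.1, 0.6], [-0.2, 0.8], [-1.1, -0.6], [1.0, -1.6], [2.0, -0.6], [-0.3, -0.7]]
[ 0.4508 -0.1325 -0.3058]
[ 0.4491 -0.1328 -0.3029]
dome c [0.50712534 0.12858365 0.0627115 ] [np.float64(0.000591857691585307), np.float64(0.0005918576915853677)]
block [ 5.071e-01  1.282e-01 -1.000e-04 -1.000e-01]
[[0.1, -0.3], [-0.6, 0.1], [0.2, 0.4], [-1.9, 0.1], [0.0, -0.8], [0.5, -0.6], [0.3, 0.4], [-0.5, -0.3]]
```

Request:
servo_tool:
  motion:
    - [[-10,-11,0,0,0,0.037],[-25,-28,0,0,0,0],[-32,-35.5,0,0,0,0],[-32,-35.5,0,0,0,0],[-32,-35.5,0,0,0,0]]
  gripper: 85
  newtons: 60

```text
time: 1.9
ee_pos: [0.2262, 0.351, 0.2265]
tcp_rot: [180.0, 0.0, 162.7]
wrist_force: [1.1, -0.4, 1.2]
opening: 0.085
```

Request:
servo_tool:
  motion:
    - [[-32,-35.5,0,0,0,0],[-32,-35.5,0,0,0,0],[-32,-35.5,0,0,0,0],[-32,-35.5,0,0,0,0],[-32,-35.5,0,0,0,0]]

```text
time: 2.4
ee_pos: [0.326, 0.1341, 0.2269]
tcp_rot: [180.0, 0.1, 162.7]
wrist_force: [1.5, 0.3, 0.3]
opening: 0.0851
```

Request:
servo_tool:
  motion:
    - [[-32,-35.5,0,0,0,0],[-32,-35.5,0,0,0,0],[-32,-35.5,0,0,0,0],[-25,-28,0,0,0,0],[-10,-11,0,0,0,0]]

```text
time: 2.9
ee_pos: [0.4082, -0.0445, 0.2264]
tcp_rot: [-180.0, 0.0, 162.5]
wrist_force: [-0.0, 0.4, 0.0]
opening: 0.085
```

Request:
servo_tool:
  motion:
    - [[-30,-34,0,0,0,0],[-25,-28,0,0,0,0],[-8,-8,0,0,0,0],[0,0,0,0,0,0]]

```text
time: 3.3
ee_pos: [0.4472, -0.1282, 0.2263]
tcp_rot: [-180.0, -0.1, 162.6]
wrist_force: [-1.5, 1.0, 1.2]
opening: 0.085
```

Run:
```python
from h import *
o=bot.get_obs();print(o['time'],o['ee_pos'],o['tcp_rot'],o['q'],o['wrist_force'])
c=bot.camera('scene');save(c,'s3');t=bot.camera('top');save(t,'t3')
cv2.imwrite('pics/B.png',np.hstack([cv2.resize(c['color'][160:380,270:440,::-1],None,fx=2.2,fy=2.2),cv2.resize(t['color'][130:350,340:500,::-1],None,fx=2.2,fy=2.2)]))
```

```text
3.3 [ 0.44720406 -0.12815842  0.22625825] [-1.79995254e+02 -5.53964474e-02  1.62557230e+02] [-1.59890090e+01 -6.53302816e+00 -1.35374295e+00  9.52347842e+01
 -3.33874495e-03  1.45376064e+00] [-1.46506805  1.02691212  1.16630674]
```

View pics/B.png

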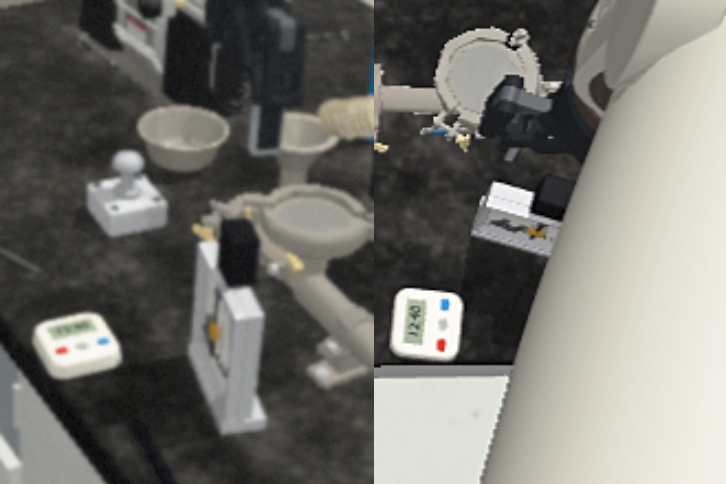

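Run:
```python
from h import *
c=bot.camera('scene');t=bot.camera('top')
X=[0.4472,-.1282,.2263]
for k in (c,t): print(proj(k,X),proj(k,[.4496,-.1329,.156]),bot.get_obs()['ee_pos'])
cv2.imwrite('pics/s4.png',cv2.resize(c['color'][130:300,300:500,::-1],None,fx=4,fy=3.5))
```

```text
[379.08399613 224.77030153] [378.60130561 263.47142717] [ 0.44707028 -0.12595142  0.22700173]
[430.27589356 208.16017651] [424.63925293 217.04224537] [ 0.44707028 -0.12595142  0.22700173]
```

View pics/s4.png

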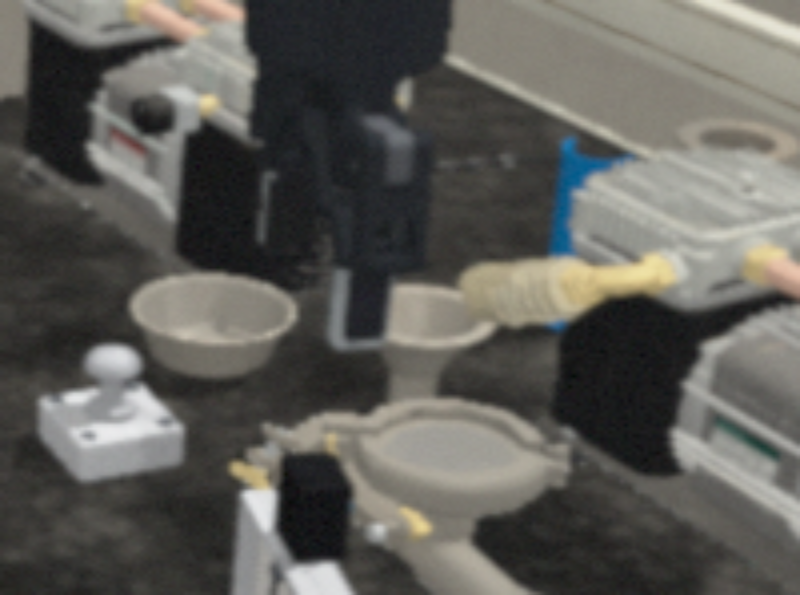

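Request:
servo_tool:
  motion:
    - [[-4.2,-4.9,15,0,0,0],[0,0,30,0,0,0],[0,0,30,0,0,0],[0,0,14,0,0,0],[0,0,0,0,0,0]]

```text
time: 4.0
ee_pos: [0.449, -0.1321, 0.1355]
tcp_rot: [-180.0, -0.2, 162.8]
wrist_force: [-0.2, -1.0, -0.1]
opening: 0.0846
```

Run:
```python
from h import *
o=bot.get_obs();print(o['time'],o['ee_pos'],o['tcp_rot'],o['wrist_force'])
c=bot.camera('scene')
print(bot.get_obs()['ee_pos'])
cv2.imwrite('pics/s5.png',cv2.resize(c['color'][190:370,300:450,::-1],None,fx=3.3,fy=3.3,interpolation=cv2.INTER_CUBIC))
```

```text
4.0 [ 0.44895417 -0.13213871  0.13548456] [-179.99543339   -0.19884767  162.80005058] [-0.23929752 -0.98665277 -0.14969714]
[ 0.44970409 -0.13238991  0.13730293]
```

View pics/s5.png

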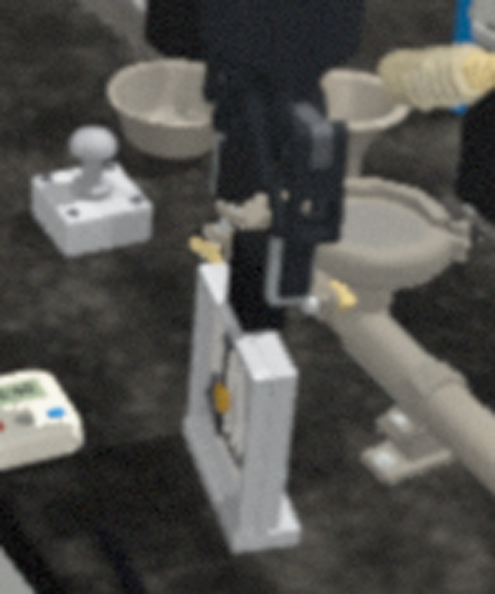

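Request:
servo_tool:
  motion:
    - [[0,0,0,0,0,0],[0,0,0,0,0,0],[0,0,0,0,0,0],[0,0,0,0,0,0],[0,0,0,0,0,0]]
  gripper: 10
  newtons: 80

```text
time: 4.55
ee_pos: [0.4506, -0.1331, 0.1387]
tcp_rot: [-180.0, 0.1, 162.8]
wrist_force: [-1.4, -2.5, 5.4]
opening: 0.0299
```

Request:
servo_tool:
  motion:
    - [[0,0,0,0,0,0],[0,0,0,0,0,0],[0,0,0,0,0,0]]

```text
time: 4.85
ee_pos: [0.4505, -0.1331, 0.1387]
tcp_rot: [-180.0, 0.1, 162.8]
wrist_force: [-0.2, -1.3, 5.3]
opening: 0.0302
```

Request:
servo_tool:
  motion:
    - [[0,0,-5,0,0,0],[0,0,-15,0,0,0],[0,0,-20,0,0,0],[0,0,-10,0,0,0],[0,0,0,0,0,0]]

```text
time: 5.35
ee_pos: [0.4508, -0.1329, 0.1894]
tcp_rot: [180.0, 0.1, 162.8]
wrist_force: [0.3, -0.5, -4.3]
opening: 0.0299
```

Run:
```python
from h import *
o=bot.get_obs();print(o['time'],o['ee_pos'],o['tcp_rot'],o['wrist_force'],o['opening'])
c=bot.camera('scene');t=bot.camera('top')
print(tri([ray(c,412,258),ray(t,391,166)])) # vessel lid
print(tri([ray(c,405,217),ray(t,317,122)])) # funnel rim
print(tri([ray(c,352,218),ray(t,243,152)])) # bowl
cv2.imwrite('pics/s6.png',cv2.resize(c['color'][170:370,300:470,::-1],None,fx=3,fy=3,interpolation=cv2.INTER_CUBIC))
```

```text
5.35 [ 0.45084579 -0.13289594  0.1894303 ] [1.79994515e+02 1.40870938e-01 1.62769940e+02] [ 0.31557183 -0.53126046 -4.33147342] 0.02993829359215564
(array([ 0.55864138, -0.0859162 ,  0.10815679]), [np.float64(0.0005701856977058752), np.float64(0.0005701856977059241)])
(array([0.64614585, 0.05020736, 0.10652449]), [np.float64(0.0012805576195701624), np.float64(0.0012805576195701704)])
(array([0.61523325, 0.20064884, 0.03862601]), [np.float64(0.0013443150978651166), np.float64(0.0013443150978650587)])
```

View pics/s6.png

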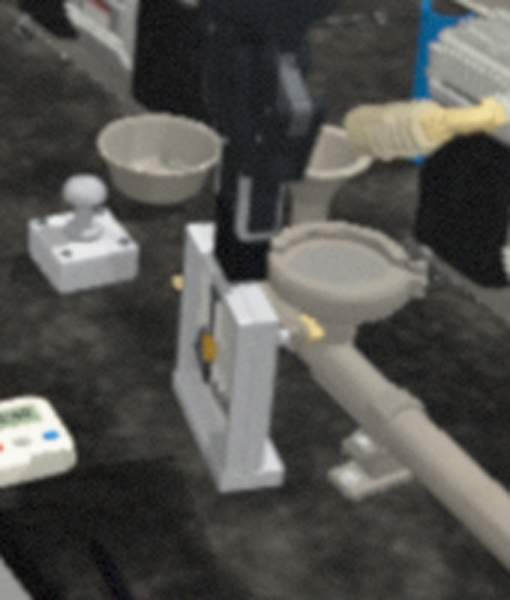

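Request:
servo_tool:
  motion:
    - [[0,0,-25,0,0,0],[0,0,-35,0,0,0],[0,0,-15,0,0,-0.08],[0,0,-5,0,0,-0.13],[0,0,0,0,0,-0.13]]

```text
time: 5.95
ee_pos: [0.4503, -0.1328, 0.2677]
tcp_rot: [-180.0, 0.0, -177.5]
wrist_force: [0.6, -0.0, -5.3]
opening: 0.0296
```

Request:
servo_tool:
  motion:
    - [[0,0,0,0,0,-0.13],[0,0,0,0,0,-0.13],[0,0,0,0,0,-0.13],[0,0,0,0,0,-0.13],[0,0,0,0,0,-0.13]]

```text
time: 6.45
ee_pos: [0.4499, -0.1326, 0.2665]
tcp_rot: [179.9, -0.1, -140.2]
wrist_force: [-0.1, 0.5, -5.4]
opening: 0.0298
```

Request:
servo_tool:
  motion:
    - [[0,0,0,0,0,-0.13],[0,0,0,0,0,-0.13],[0,0,0,0,0,-0.08],[0,0,0,0,0,0]]

```text
time: 6.85
ee_pos: [0.4499, -0.1326, 0.2667]
tcp_rot: [179.9, -0.0, -121.0]
wrist_force: [0.0, -0.4, -4.9]
opening: 0.0293
```

Request:
servo_tool:
  motion:
    - [[-17,5.7,0,0,0,0],[-38,12.8,0,0,0,0],[-42,14.2,0,0,0,0],[-42,14.2,0,0,0,0],[-42,14.2,0,0,0,0]]

```text
time: 7.35
ee_pos: [0.491, 0.0555, 0.2671]
tcp_rot: [180.0, -0.0, -121.2]
wrist_force: [1.5, 0.2, -5.3]
opening: 0.0297
```

Request:
servo_tool:
  motion:
    - [[-42,14.2,0,0,0,0],[-21,7.1,0,0,0,0],[-8.7,2.9,0,0,0,0],[0,0,0,0,0,0],[0,0,0,0,0,0]]

```text
time: 7.85
ee_pos: [0.5071, 0.1269, 0.2675]
tcp_rot: [180.0, -0.0, -121.1]
wrist_force: [-0.3, -0.1, -4.8]
opening: 0.0297
```

Run:
```python
from h import *
o=bot.get_obs();print(o['time'],o['ee_pos'],o['tcp_rot'],o['wrist_force'],o['opening'])
c=bot.camera('scene');t=bot.camera('top');save(c,'s7');save(t,'t7')
p=proj(c,[.507,.128,.2]);print(p);x,y=int(p[0]),int(p[1])
print(x-45,y-40)
cv2.imwrite('pics/s7z.png',cv2.resize(c['color'][y-40:y+80,x-65:x+65,::-1],None,fx=6,fy=5,interpolation=cv2.INTER_CUBIC))
```

```text
7.85 [0.50713809 0.12694515 0.26746989] [ 1.79989176e+02 -4.28146120e-02 -1.21107465e+02] [-0.29437598 -0.12132483 -4.84173819] 0.029727745864703402
[329.89538248 173.39985575]
284 133
```

View pics/s7z.png

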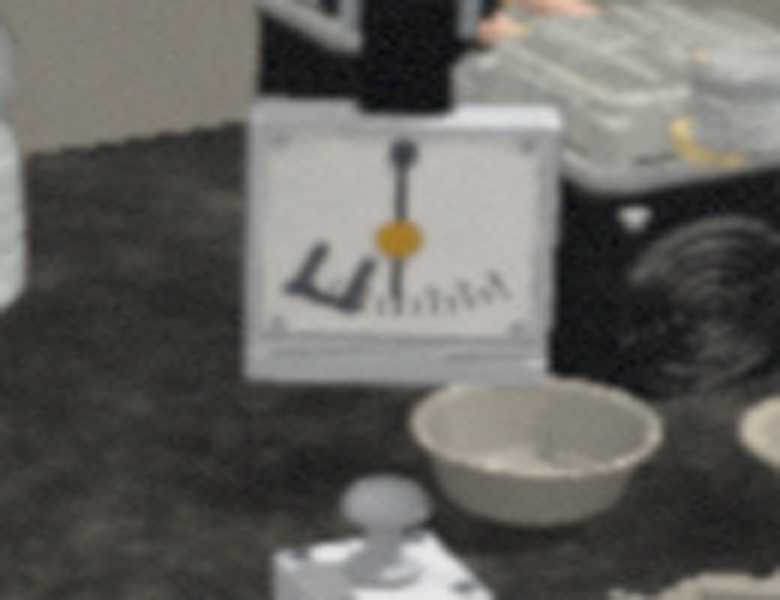

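View pics/t7.png

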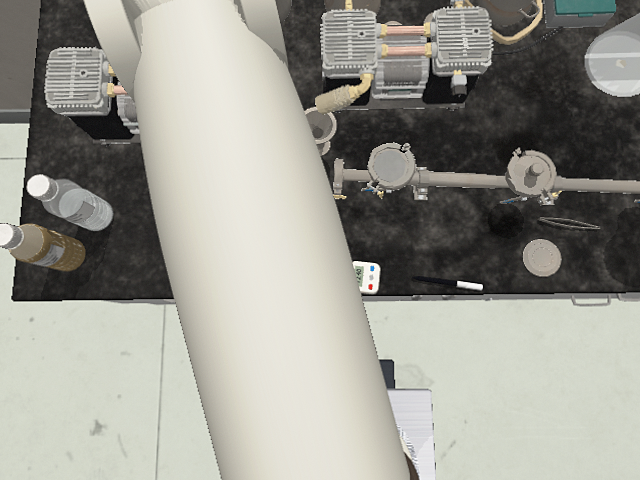

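```bash
cat > dial.py <<'E'
from h import *
from scipy.spatial.transform import Rotation as Ro
def gR(tcp_rot): # gauge R from tool rot: gauge = tool * Rx(180)
    return Ro.from_euler('xyz',tcp_rot,degrees=True).as_matrix()@np.diag([-1,1,-1.])  # gauge x=-tool x, y=tool y, z=-tool z
def gpose(o,off): # off: TCP in gauge frame
    R=gR(o['tcp_rot']); return R,np.array(o['ee_pos'])-R@np.array(off)
E
python3 - <<'E'
from dial import *
from scipy.optimize import least_squares
o=bot.get_obs();c=bot.camera('scene')
R,p=gpose(o,[0,0,.1385]);print(np.round(R,3),p)
q=lambda X,Y:(264+(X+.5)/6-.5,133+(Y+.5)/5-.5)
obs=[((248,125),(-16,50,112)),((558,128),(-16,-50,112)),((245,380),(-18,50,0)),((550,383),(-18,-50,0)),((400,240),(-16,0,98))]
for u,m in obs: print(np.round(q(*u),1),np.round(proj(c,p+R@np.array(m)/1e3),1))
print('crown',proj(c,[.507,.128,.072]))
E
```

```text
[[ 0.517 -0.856 -0.   ]
 [ 0.856  0.517  0.   ]
 [-0.    -0.     1.   ]] [0.50721647 0.1265637  0.12930079]
[304.9 157.6] [304.8 156.4]
[356.6 158.2] [357.  158.2]
[304.4 208.6] [304.2 208.7]
[355.2 209.2] [353.9 210.5]
[330.2 180.6] [330.7 164. ]
crown [327.88566139 229.65730879]
```

```bash
cat >> dial.py <<'E'
def rect(c,R,p,xd=-.012,s=8,name='r'): # rectified dial view: s px/mm, y -50..50, z 20..115; image left=+y
    w,h=100*s,95*s
    src=[];dst=[]
    U,V=np.meshgrid(np.arange(w),np.arange(h))
    Y=(50-U/s)/1e3;Z=(115-V/s)/1e3
    P=p+np.stack([np.full_like(Y,xd),Y,Z],-1)@R.T
    q=P@np.array(c['R']).T+np.array(c['t']);a=q[...,0]/q[...,2];b=q[...,1]/q[...,2]
    k=1+c['k1']*(a*a+b*b)
    im=cv2.remap(c['color'],(c['fx']*a*k+c['cx']).astype('f4'),(c['fy']*b*k+c['cy']).astype('f4'),cv2.INTER_CUBIC)
    if name: cv2.imwrite('pics/'+name+'.png',im[:,:,::-1])
    return im
E
python3 - <<'E'
from dial import *
o=bot.get_obs();c=bot.camera('scene')
R,p=gpose(o,[0,0,.1385]);rect(c,R,p,name='r1',s=6)
E
```

```text
(no output)
```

View pics/r1.png

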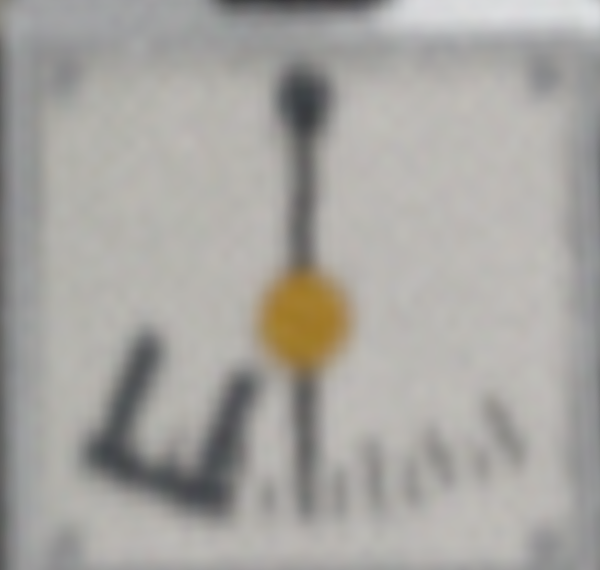

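Request:
servo_tool:
  motion:
    - [[-2.2,0.8,10,0,0,0],[0,0,20,0,0,0],[0,0,16,0,0,0],[0,0,5,0,0,0],[0,0,0,0,0,0]]

```text
time: 8.55
ee_pos: [0.5073, 0.1298, 0.2158]
tcp_rot: [179.9, -0.1, -121.1]
wrist_force: [1.6, -0.2, -5.3]
opening: 0.0297
```

```bash
cat > st.py <<'E'
from dial import *
import sys
P=[];F=[];A=[];T=[]
for i in range(int(sys.argv[2])):
    c=bot.camera('scene');o=bot.get_obs();P.append(o['ee_pos']);F.append(o['wrist_force']);T.append(o['torque']);A.append(np.array(o['tcp_rot'])%360)
o['ee_pos']=np.mean(P,0);o['tcp_rot']=np.mean(A,0)
print(round(o['time'],2),'pos',np.round(o['ee_pos'],4),'rot',np.round(o['tcp_rot'],2),'F',np.round(np.mean(F,0),2),np.round(np.std(F,0),2),'T',np.round(np.mean(T,0),3),o['opening'])
R,p=gpose(o,[0.0009,0,.1385]);print('foot',np.round(p,4))
n=sys.argv[1]
rect(c,R,p,name=n+'r',s=5)
u=proj(c,[.507,.128,.1]).astype(int);cv2.imwrite('pics/'+n+'s.png',cv2.resize(c['color'][u[1]-80:u[1]+60,u[0]-70:u[0]+70,::-1],None,fx=4,fy=4,interpolation=cv2.INTER_CUBIC))
print('crop org',u-[70,80])
E
python3 st.py a 6
```

```text
8.85 pos [0.508  0.1301 0.2174] rot [180.04  60.04 238.96] F [ 0.08 -0.17 -4.43] [0.22 0.35 0.53] T [-0.005 -0.027  0.018] 0.03022790290552243
foot [0.5697 0.2325 0.1474]
crop org [258 137]
```

View pics/as.png

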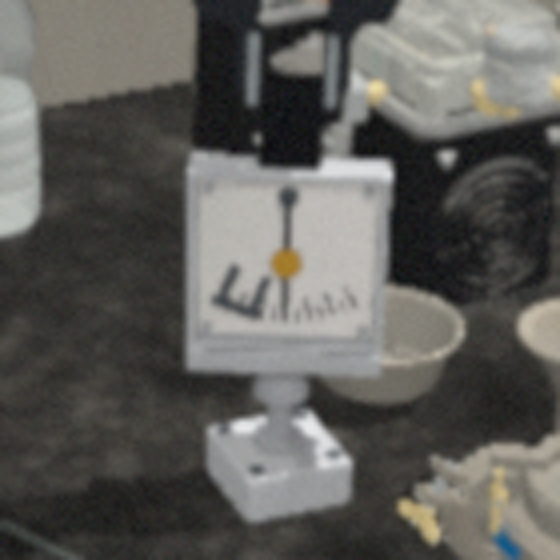

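```bash
sed -i "s/A.append(.*$/A.append(Ro.from_euler('xyz',o['tcp_rot'],degrees=True))/; s/o\['tcp_rot'\]=np.mean(A,0)/o['tcp_rot']=Ro.concatenate(A).mean().as_euler('xyz',degrees=True)/" st.py
```

Request:
servo_tool:
  motion:
    - [[1,0,3,0,0,0],[0,0,2,0,0,0],[0,0,0,0,0,0]]

```text
time: 9.15
ee_pos: [0.5071, 0.1292, 0.2113]
tcp_rot: [180.0, -0.0, -121.0]
wrist_force: [0.2, 0.7, -5.0]
opening: 0.03
```

```bash
python3 st.py b 6
```

```text
9.45 pos [0.5072 0.1292 0.2117] rot [ 180.     -0.   -121.03] F [-0.09 -0.28 -4.72] [0.65 0.57 0.28] T [ 0.024  0.024 -0.013] 0.02960505135177047
foot [0.5068 0.1284 0.0732]
crop org [258 137]
```

Request:
servo_tool:
  motion:
    - [[0,0,2,0,0,0],[0,0,2,0,0,0],[0,0,0,0,0,0]]

```text
time: 9.75
ee_pos: [0.5073, 0.1292, 0.2076]
tcp_rot: [-180.0, 0.0, -121.0]
wrist_force: [-0.2, 0.5, -2.3]
opening: 0.0298
```

```bash
python3 st.py c 8
```

```text
10.15 pos [0.5073 0.1292 0.2078] rot [-1.7999e+02  1.0000e-02 -1.2103e+02] F [ 0.16 -0.31 -2.68] [0.33 0.42 0.76] T [-0.008 -0.094 -0.005] 0.02981656367946261
foot [0.5069 0.1285 0.0693]
crop org [258 137]
```

Request:
servo_tool:
  motion:
    - [[0,0,2,0,0,0],[0,0,1.4,0,0,0],[0,0,0,0,0,0]]

```text
time: 10.45
ee_pos: [0.5073, 0.1292, 0.2042]
tcp_rot: [-180.0, 0.0, -121.0]
wrist_force: [1.5, 0.8, -0.4]
opening: 0.0297
```

```bash
python3 st.py d 10
```

```text
10.95 pos [0.5073 0.1292 0.2044] rot [-1.7999e+02  1.0000e-02 -1.2103e+02] F [ 0.27  0.05 -0.96] [0.59 0.39 0.36] T [-0.029 -0.141  0.012] 0.029598696325927893
foot [0.5068 0.1285 0.0659]
crop org [258 137]
```

View pics/ds.png

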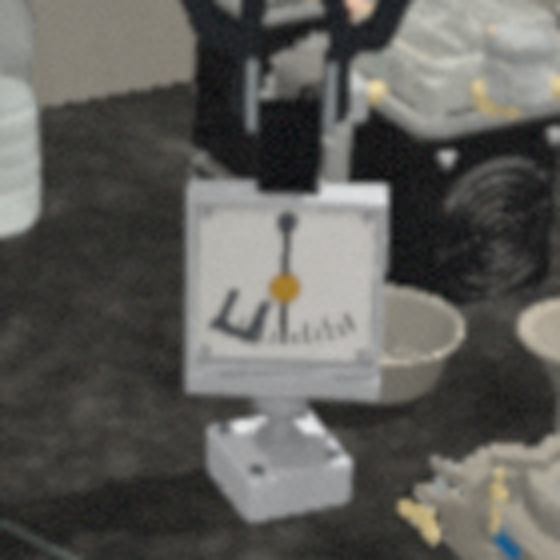

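View pics/dr.png

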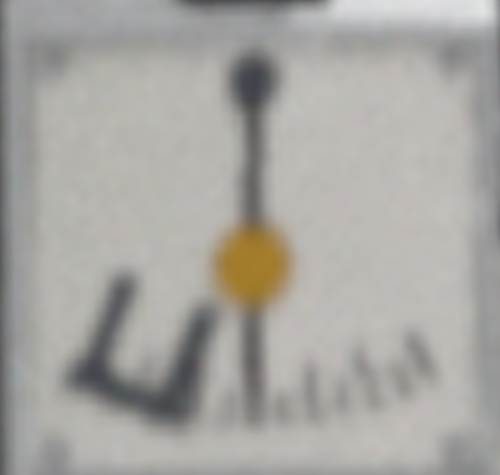

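Run:
```python
from dial import *
T=[];F=[]
for i in range(6):
    c=bot.camera('scene');o=bot.get_obs();T.append(o['torque']);F.append(o['wrist_force'])
print(np.mean(T,0),np.std(T,0),np.mean(F,0))
R,p=gpose(o,[.0009,0,.1385]);print(p)
for m in [(-18,50,0),(-18,-50,0),(-18,0,0),(0,0,0),(-16,50,112),(-16,-50,112)]:
    print(m,(proj(c,p+R@np.array(m)/1e3)-[258,137])*4+1.5)
print('stud',[ (proj(c,[.507,.1283,z])-[258,137])*4+1.5 for z in(.066,.05,.028)])
```

```text
[-0.02185112 -0.17939053 -0.00633304] [0.01189484 0.02567832 0.0284448 ] [ 0.69897407 -0.29914109 -0.81990263]
[0.50679975 0.12843608 0.06579129]
(-18, 50, 0) [182.62232822 395.80147087]
(-18, -50, 0) [375.88898218 403.09437151]
(-18, 0, 0) [279.17061103 399.44426127]
(0, 0, 0) [279.92727253 382.14760275]
(-16, 50, 112) [184.99503238 197.7779253 ]
(-16, -50, 112) [387.64109987 205.02312432]
stud [array([280.40026166, 381.83218472]), array([279.45614759, 408.13649937]), array([278.17674816, 443.72746923])]
```

```bash
cat > ov.py <<'E'
from dial import *
import sys
ims=[]
for i in range(int(sys.argv[2]) if len(sys.argv)>2 else 4):
    c=bot.camera('scene');ims.append(c['color'].astype(float))
im=np.mean(ims,0).astype('u1');o=bot.get_obs()
R,p=gpose(o,[.0009,0,.1385])
x0,y0,f=295,178,9
b=cv2.resize(im[y0:y0+65,x0:x0+75,::-1],None,fx=f,fy=f,interpolation=cv2.INTER_CUBIC)
q=lambda m:tuple(int(v) for v in ((proj(c,p+R@np.array(m)/1e3)-[x0,y0]+.5)*f-.5))
for l in [[(-18,50,0),(-18,-50,0)],[(-18,50,12),(-18,-50,12)],[(-18,50,0),(-18,50,12)],[(-18,-50,0),(-18,-50,12)],[(-16,50,12),(-16,50,112)],[(-16,50,112),(-16,-50,112)],[(-16,-50,12),(-16,-50,112)]]: cv2.line(b,q(l[0]),q(l[1]),(0,255,0),1)
for z in (.066,): cv2.circle(b,tuple(int(v) for v in ((proj(c,[.507,.1283,z])-[x0,y0]+.5)*f-.5)),3,(0,0,255),-1)
cv2.imwrite('pics/'+sys.argv[1]+'.png',b)
E
python3 ov.py ov1
```

```text
(no output)
```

View pics/ov1.png

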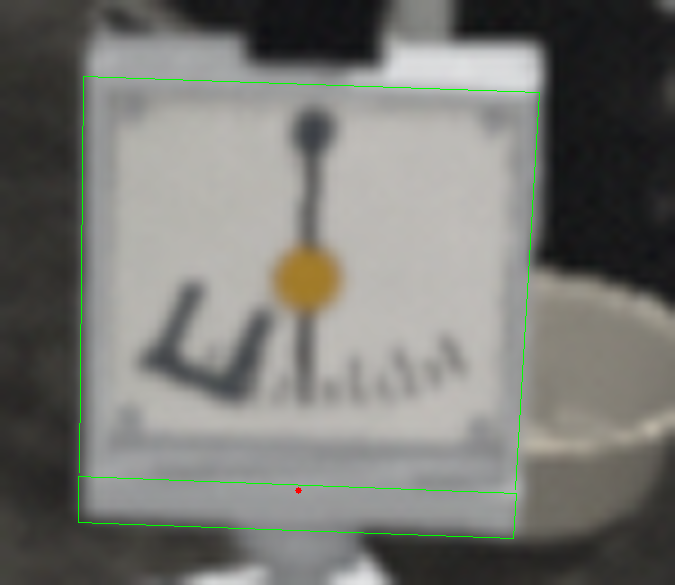

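Request:
servo_tool:
  motion:
    - [[0,5.5,0.1,0.04,0,0],[0,5.5,0.1,0.04,0,0],[0,5.5,0.1,0.04,0,0],[0,5.5,0.1,0.04,0,0],[0,0,0,0,0,0]]

```text
time: 11.95
ee_pos: [0.4877, 0.141, 0.2029]
tcp_rot: [-170.8, 0.0, -121.0]
wrist_force: [0.7, -0.9, -0.6]
opening: 0.03
```

```bash
python3 st.py e 8
```

```text
12.35 pos [0.4884 0.1405 0.2025] rot [-170.9    -0.   -121.03] F [-0.7   0.71 -0.97] [0.7  0.52 0.46] T [ 0.32   0.42  -0.011] 0.02980853053821995
foot [0.5067 0.1285 0.0657]
crop org [258 137]
```

View pics/es.png

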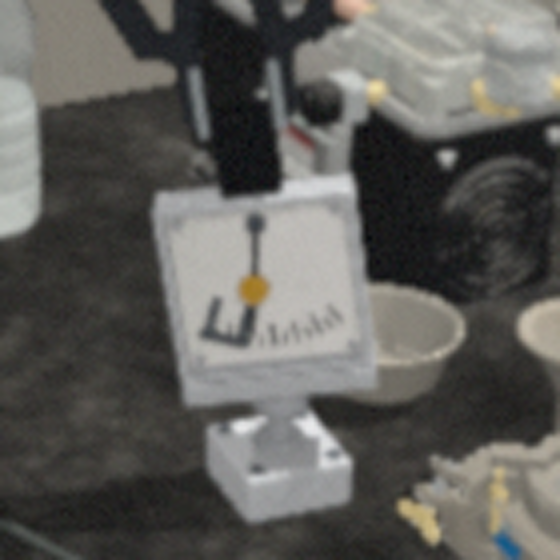

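Request:
servo_tool:
  motion:
    - [[0,5.8,-0.1,0.042,0,0],[0,5.8,-0.1,0.042,0,0],[0,5.8,-0.1,0.042,0,0],[0,5.8,-0.1,0.042,0,0],[0,5.8,-0.1,0.042,0,0]]

```text
time: 12.85
ee_pos: [0.4642, 0.1551, 0.196]
tcp_rot: [-158.7, 0.0, -121.1]
wrist_force: [-0.7, 0.8, -0.4]
opening: 0.0296
```

Request:
servo_tool:
  motion:
    - [[0,0,0,0,0,0],[0,0,0,0,0,0],[0,0,0,0,0,0],[0,0,0,0,0,0],[0,0,0,0,0,0]]

```text
time: 13.35
ee_pos: [0.4644, 0.1549, 0.196]
tcp_rot: [-158.8, -0.0, -121.1]
wrist_force: [-2.0, 1.4, -1.2]
opening: 0.0299
```

```bash
python3 st.py f 20; python3 ov.py ov2 4
```

```text
14.35 pos [0.4643 0.155  0.1961] rot [-158.8    -0.   -121.03] F [-1.93  1.32 -0.74] [0.55 0.53 0.41] T [ 0.62   0.937 -0.001] 0.029904602438527758
foot [0.5068 0.1284 0.0669]
crop org [258 137]
```

View pics/ov2.png

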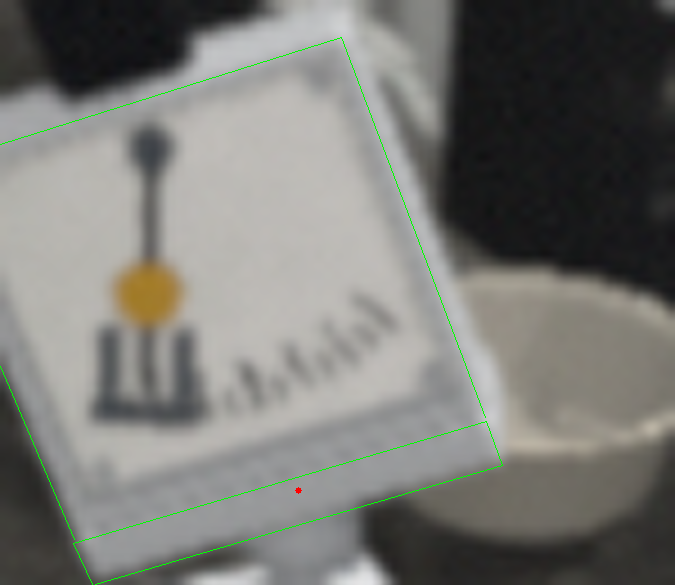

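View pics/fr.png

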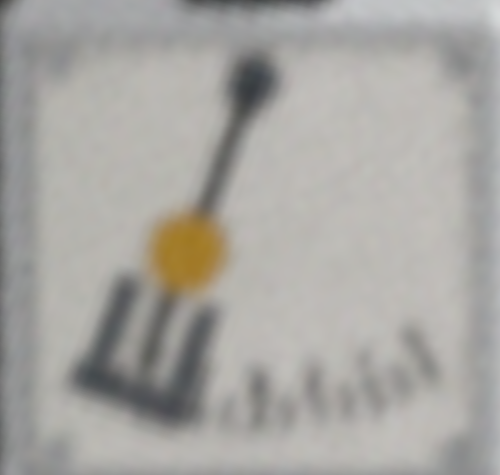

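Run:
```python
from h import *
c=bot.camera('scene')
for l in ['timer','dish','key','marker']: print(l,[(np.round(r['rect']).tolist(),round(r['confidence'],2)) for r in bot.look_for(c,l)][:1])
print(bot.get_obs()['time'],bot.job_done())
```

```text
timer [([287.0, 304.0, 38.0, 28.0], 0.75)]
dish [([228.0, 229.0, 22.0, 19.0], 0.75)]
key []
marker [([329.0, 350.0, 37.0, 59.0], 0.82)]
the job is handed in; nothing more can be done
14.8 None
```

The gauge is held on the stud with its pointer at rest in the fork's gap, and I handed the job in at about 14.8 s of the 48 s.

I gripped the gauge across its 32 mm faces and lifted it. I turned it so the dial faced the scene camera, then set the middle of its foot level on the stud and pressed. With the foot middle kept over the crown, I rocked it about 21° towards +y.

**Last checks:**
- **Pointer:** it hangs plumb and centred between the two prongs in the image, at column 148 against prongs at 110 and 185.
- **Fork:** it sits at the same place on the dial as before the rock.
- **Foot position:** from the arm's pose, the foot middle is at (0.507, 0.128), which matches the stud position I measured.
- **Stud:** pressed about 6 mm. The vertical force rose about 4 N, and the geometry gives 6.2 mm.
- **Other things:** the networks found the timer, dish and marker where they were, within a few pixels. They did not report the hex key in the last picture. I had not moved near it, but that check stayed open.

**Small disagreement:** before the rock, the camera showed the gauge about 1 to 2 mm and 0.5° off the pose I got from the arm. That is about the accuracy of the camera calibration. I relied on the arm pose and the force reading for how deep the stud was pressed.

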